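# Close the sprung access panel of a gear housing

## Task

Swing the steel hasp on the grey gear housing back off the wing fastener until it lies open towards the robot, then turn the wing fastener until the red slot line on it lines up with the two yellow marks on the blue access panel. Then press the panel fully down onto the housing frame, and finish while still holding it pressed there: it springs up again if it is let go. Leave the other things on the bench alone.

Things in the scene. Friction and masses are not known exactly. Their poses are not given: they have to be found in the camera images.
- drive_housing: Grey gear housing fixed to the bench, 190 mm (its x) by 170 mm (its y, about 200 over the feet, and a shaft stub sticks out 125 mm from the centre to its -y side), frame top 70 mm above the bench. Origin: centre of its underside; x points from its front (the hasp side, towards the robot) to its back, z up. It stands at a different place and yaw each time.
- hasp_hinge (a point): Middle of the hasp's hinge pin, at the top of the housing's front wall, 76 mm above the bench; the pin runs along the housing's y. Does not move with the hasp.
- hasp_lip (a point): Centre of the upturned red lip at the free end of the hasp, by which it is lifted: 22 mm wide (along the pin, housing y), 6 mm thick, 18 mm high, its top 14 mm above the strap. The steel strap is 22 mm wide and 3 mm thick, cranked, and starts lying level over the wing fastener (from the hinge back towards the lip). Lip centre in the closed hasp: 92 mm behind the pin and 40 mm above it, so it swings on a circle of 100 mm radius about the pin. The point turns with the hasp.
- hasp (a joint): Hasp angle, rad: 0 lying over the fastener (start), grows as the lip is lifted and swung over to the front of the housing (towards the robot), 2.3 fully open against its stop. A loose, light hinge (hasp 50 g): from beyond about 1.2 it falls open by itself when let go, below about 0.9 it falls back.
- fastener_grip (a point): Centre of the steel wing of the quarter-turn fastener, on its turning axis: wing 28 mm long (point x), 8 mm thick (point y), from 2 to 20 mm above the panel's top face (this point is 11 mm above it). A red slot line runs along its top. The point turns with the wing; its axis is square to the panel. The wing goes up and down with the panel.
- fastener (a joint): Fastener angle, rad: 0 when wing and red line point along the housing's x, in line with the yellow marks; starts 0.75 to 1.4 counter-clockwise (from above) of that, can be overturned to -0.6. Light friction (0.03 N m), stays where left. A key under the panel passes the frame's slot only within about 0.2 of 0 (from 0.3 pressing nudges it in); else the panel stops 4 mm short (at the fastener).
- panel (a joint): Panel angle, rad: 0 fully down on the frame, 0.067 at the start (ajar: 11 mm up at its front edge). The blue panel, 162 mm by 150 mm and 5 mm thick, is hinged along its back edge 85 mm behind the housing's centre, and its sprung seal pushes it up: at the press points about 2 N starts it moving and 4 to 5 N keeps it down; more does no harm up to 25 N.
- press_l (a point): Point on the panel's top face near its front left (housing +y) corner, free flat surface to press on, 45 mm to the left of the middle; 75 mm above the bench when the panel is down. Moves with the panel.
- press_r (a point): The same near the front right (housing -y) corner.
- tin_small_mid (a point): Bystander: dark tin with pale lid, 41 mm across and 50 mm high, left of the housing; this point is on its axis 20 mm up. Not to be disturbed.
- oil_bottle_mid (a point): Bystander: cream bottle with red cap, 47 mm across and 124 mm high, left of the housing; this point is on its axis 20 mm up. Not to be disturbed.
- wax_tin_mid (a point): Bystander: flat round tin with pale lid, 67 mm across and 26 mm high, left of the housing; this point is 20 mm up. Not to be disturbed.
- screwdriver_2_mid (a point): Bystander: screwdriver with red handle, 163 mm long, lying at the left; this point is near its middle. Not to be disturbed.
- jar_brass_mid (a point): Bystander: clear jar with yellow lid, 70 mm across and 110 mm high, right of the housing; this point is 20 mm up. Not to be disturbed.

How it is judged:
On the way, in this order (a step that is already met when the one before it is completed fails the run):
1. the hasp is swung open, off the fastener (value of joint hasp above 1.8 rad), for 0.2 s.
2. the fastener is lined up with the marks (value of joint fastener between -0.25 and 0.25 rad), for 0.2 s.
At the end, for the whole second after the job is handed in: The robot is still pressing on the panel (more than 2 N) and holds it down on the frame (joint below 0.012 rad, about 2 mm at the front edge), the fastener is within 0.25 rad of the marks and the hasp is open beyond 1.8 rad (all of step 2 and value of joint hasp above 1.8 rad and value of joint panel below 0.012 rad and (contact force between drive_housing and the fingers above 2 N or contact force between drive_housing and the arm above 2 N)); the arm keeps its last pose, push and grip.
It fails at once if a bystander is shoved by more than 3 cm (distance of any of tin_small_mid, oil_bottle_mid, wax_tin_mid, screwdriver_2_mid, jar_brass_mid from where it was at the start of the episode above 0.03 m).
It also fails if it takes over 58 s, if anything falls off the work surface, if the arm or the gripper's body presses on something with over 40 N, if the wrist force passes 120 N, or if a joint passes its speed limit or range.

## Robot

A 6-joint arm with a two-finger parallel gripper is mounted at the origin on a cart in front of the work surface, level with it; the furniture and walls round the work are solid. World frame = base frame: x ahead of the robot, y to its left, z up, the work surface at z = 0. Lengths are in m, angles in rad, forces in N, time in s.
With the tool pointing down it reaches from about 0.25 to 0.725 m from the base axis. Payload 4 kg.
Tool frame: the origin (TCP) lies at the very end of the fingers, on their centre line; the grasp point (between the pads) lies 19 mm behind it; z points along the fingers, y is the line along which they close (so a half turn about z gives the same grasp; the last joint's range is limited). The gripper opens to 85 mm and grips with 20 to 120 N. Pads are 22 mm wide; open, the fingers measure 114 mm over their backs; the gripper's body (76 mm by 85 mm) begins 54 mm behind the grasp point. The pads swing forward as they close: fully open they stand 13 mm farther back than shut.
Start: joints at [1.25, 0.241, 0.005, 1.335, 0, 1.571], TCP at [0.158, 0.474, 0.231] pointing down, gripper open.
Joint ranges: [-2.72, 2.72], [-1.05, 1.87], [-1.09, 1.28], [-1.99, 2.15], [-1.42, 1.44], [-3.14, 3.14]. Speed limits (rad/s): [2.79, 2.79, 3.14, 3.14, 3.14, 3.14].

## Interface

Orientations are given as a unit quaternion [x, y, z, w].
In Python, from bench import r gives the robot as it stands. Calls block until the motion is done:
- r.move_ptp(position, orientation): joint-space move of the TCP to a pose.
- r.move_l(position, rotation=None, max_speed=0.15, threshold=None): straight line of the TCP; rotation=None keeps the orientation; max_speed is the mean speed in m/s. With threshold (N) it stops when the force on the tool has changed by that much, and returns True; else False.
- r.move_j(angles): joint-space move.
- r.gripper_open() and r.close_gripper(effort=None): open the fingers fully, or close them until they stop; effort is the grip in N (None keeps the last).
- r.pause(seconds).
- r.inverse_kinematics(position, orientation): joint angles nearest the present ones, or None.
- r.snapshot(name): name is "side" or "top" or "wrist"; returns (picture, depth): 480x640x3 uint8, blue, green, red; 480x640 float32, m along the optical axis (not along the pixel's ray), 0 where there is no reading.
- r.get_calibration(name): a dict with "fx", "fy", "cx", "cy" (pixels), "T" (4x4, takes a point from camera to world coordinates); the wrist camera has in their place "T_tool_cam" (4x4, takes a point from camera to tool coordinates, whose origin is the TCP and whose axes are the flange's). Camera axes: x right, y up, looking along -z (the intrinsics and any distortion apply to the point x, -y, -z); pixel columns grow to the right and rows downward; lengths in m; the calibration is good to about 2 mm. A picture is of the moment at which its call begins: read the wrist's pose just before it. get_calibration takes no time and is no camera call.
A pose or a line that the arm cannot do raises r.IKError and nothing moves.
- r.finish_job(): hands the job in; it is judged then, once.
Readings, each from a call of its own:
- r.get_time_s(): time.
- r.get_joint_pos(): joint angles.
- r.get_qvel(): joint speeds.
- r.get_tau(): joint torques, N m.
- r.get_ee_pos(): TCP position.
- r.get_orientation(): TCP orientation.
- r.get_ft_force(): force on the tool from outside, world axes, zero at the start.
- r.get_ft_torque(): the same for the moment, N m.
- r.get_gripper_width(): finger opening in m.
- r.get_gripper_force(): force on a finger pad.
Only numpy, scipy, OpenCV 4.12 (cv2) and the standard library are available. Lean on these libraries where they do the work, as an engineer would, in place of code of your own. Each camera call takes 0.05 s, during which the arm holds its last target. There are 200 camera calls.

## Working session

There is one attempt and no reset: what is moved stays moved. The work goes in short steps, each a Python script; the robot and the scene stay as the last script left them, time stands still between calls to the robot, and variables do not carry over. Pictures are saved under pics/ and viewed, at most 10 in all, crops included, and the job is handed in when it is done.

```bash
mkdir -p pics; ls
cat > h.py <<'E'
import numpy as np, cv2
from bench import r
from scipy.spatial.transform import Rotation as R
def snap(n):
    if n=="wrist":
        T=np.eye(4);T[:3,3]=r.get_ee_pos();T[:3,:3]=R.from_quat(r.get_orientation()).as_matrix()
        c=r.get_calibration(n);T=T@np.array(c["T_tool_cam"])
    else:
        c=r.get_calibration(n);T=np.array(c["T"])
    im,d=r.snapshot(n); return np.array(im),np.array(d),c,T
def cloud(d,c,T):
    v,u=np.mgrid[:480,:640]
    p=np.stack([(u-c["cx"])/c["fx"]*d,-(v-c["cy"])/c["fy"]*d,-d],-1)
    return p@T[:3,:3].T+T[:3,3]
E
python3 - <<'E'
from h import *
for n in ["top","side"]:
    im,d,c,T=snap(n); cv2.imwrite(f"pics/{n}0.png",im); np.savez(f"{n}0.npz",im=im,d=d,P=cloud(d,c,T)); print({k:v for k,v in c.items() if k!="T"},T.round(3))
print(r.get_orientation(), r.get_calibration("wrist"))
E
```

```text
pics
{'fx': 609.1693588839032, 'fy': 609.1693588839032, 'cx': 324.56684146969593, 'cy': 225.97100090534292} [[ 0.405  0.745 -0.53  -0.506]
 [-0.914  0.327 -0.24  -0.471]
 [-0.006  0.582  0.814  1.695]
 [ 0.     0.     0.     1.   ]]
{'fx': 442.4772408240266, 'fy': 442.4772408240266, 'cx': 318.4862431459249, 'cy': 241.0244262509469} [[-0.997 -0.061  0.057  0.58 ]
 [ 0.082 -0.599  0.797  0.936]
 [-0.014  0.799  0.602  0.811]
 [ 0.     0.     0.     1.   ]]
[ 1.59744757e-01  9.87157901e-01 -9.33550264e-04 -1.40202199e-04] {'fx': 358.49849831833535, 'fy': 358.49849831833535, 'cx': 315.8710635307793, 'cy': 242.25750539437763, 'T_tool_cam': array([[ 5.61577596e-04,  9.62205360e-01,  2.72324308e-01,
         6.95249977e-02],
       [ 9.99999771e-01, -4.37782971e-04, -5.15342707e-04,
        -1.41258154e-03],
       [-3.76646570e-04,  2.72324536e-01, -9.62205386e-01,
        -1.41538791e-01],
       [ 0.00000000e+00,  0.00000000e+00,  0.00000000e+00,
         1.00000000e+00]])}
```

View pics/top0.png

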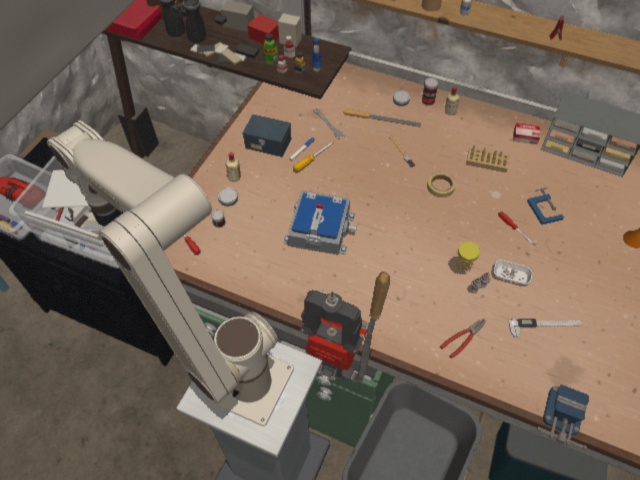

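View pics/side0.png

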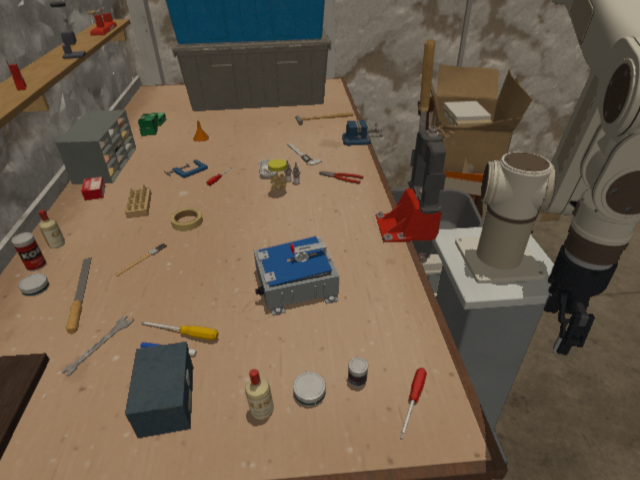

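The top view shows the housing at about (320,222), with the blue panel around (321,215) and the red lip at about (319,207). In the side view the panel is around (293,262) and the lip around (293,248). Next I fit the panel's position.

Run:
```python
from h import *
for n,box in [("top",(270,370,180,260)),("side",(235,355,225,320))]:
    z=np.load(f"{n}0.npz");im=z["im"];P=z["P"]
    hsv=cv2.cvtColor(im,cv2.COLOR_BGR2HSV);m=np.zeros((480,640),bool);m[box[2]:box[3],box[0]:box[1]]=1
    b=m&(hsv[...,0]>100)&(hsv[...,0]<125)&(hsv[...,1]>150)&(P[...,2]>.055)
    p=P[b]; print(n,b.sum(),p.mean(0).round(3),p[:,2].min(),p[:,2].max())
    (cx,cy),(w,h),a=cv2.minAreaRect((p[:,:2]*1000).astype(np.float32)); print("rect",cx,cy,w,h,a)
    red=m&((hsv[...,0]<8)|(hsv[...,0]>172))&(hsv[...,1]>150)&(P[...,2]>.08)
    print("red",red.sum(),P[red].round(3)[:12])
    g=m&(P[...,2]>.05); (cx,cy),(w,h),a=cv2.minAreaRect((P[g][:,:2]*1000).astype(np.float32)); print("all",cx,cy,w,h,a)
    x0,x1,y0,y1=box
    cv2.imwrite(f"pics/{n}c.png",cv2.resize(im[y0:y1,x0:x1],None,fx=6,fy=6,interpolation=cv2.INTER_CUBIC))
```

```text
top 1225 [0.572 0.036 0.09 ] 0.0672257242253953 1.694965582016427
rect 61.6800537109375 -161.85305786132812 1283.33740234375 163.4084014892578 21.340171813964844
red 16 [[0.577 0.045 0.133]
 [0.577 0.042 0.135]
 [0.584 0.041 0.127]
 [0.58  0.036 0.135]
 [0.587 0.036 0.126]
 [0.58  0.047 0.124]
 [0.584 0.045 0.12 ]
 [0.586 0.042 0.119]
 [0.582 0.037 0.126]
 [0.58  0.033 0.13 ]
 [0.586 0.032 0.125]
 [0.584 0.045 0.114]]
all 76.62197875976562 -151.24313354492188 1311.9013671875 219.28076171875 19.2939510345459
side 1642 [0.582 0.058 0.083] 0.07116893459942697 0.8107876475652749
rect 542.3292236328125 445.2955322265625 165.62814331054688 971.0399780273438 5.267068386077881
red 20 [[0.586 0.035 0.126]
 [0.583 0.031 0.123]
 [0.586 0.042 0.128]
 [0.583 0.041 0.127]
 [0.586 0.045 0.127]
 [0.584 0.042 0.124]
 [0.581 0.039 0.122]
 [0.586 0.045 0.124]
 [0.584 0.045 0.124]
 [0.581 0.046 0.124]
 [0.586 0.044 0.119]
 [0.584 0.05  0.124]]
all 535.18994140625 437.2459716796875 202.58001708984375 981.612548828125 6.505084991455078
```

Run:
```python
from h import *
for n,box in [("top",(270,370,180,260)),("side",(235,355,225,320))]:
    z=np.load(f"{n}0.npz");im=z["im"];P=z["P"]
    hsv=cv2.cvtColor(im,cv2.COLOR_BGR2HSV);m=np.zeros((480,640),bool);m[box[2]:box[3],box[0]:box[1]]=1
    m&=z["d"]>0
    b=m&(hsv[...,0]>100)&(hsv[...,0]<125)&(hsv[...,1]>150)&(P[...,2]>.066)&(P[...,2]<.1)
    p=P[b]; print(n,b.sum(),p.mean(0).round(3))
    print("rect",cv2.minAreaRect((p[:,:2]*1000).astype(np.float32)))
    red=m&((hsv[...,0]<8)|(hsv[...,0]>172))&(hsv[...,1]>150)&(P[...,2]>.1)
    print("red",red.sum(),np.median(P[red],0).round(3))
# look pose: above the housing
q=[1,0,0,0]
for a in (0,np.pi/2,-np.pi/2,np.pi):
    Q=(R.from_euler('z',a)*R.from_quat([1,0,0,0])).as_quat()
    print(a,r.inverse_kinematics([.52,.04,.32],Q), r.inverse_kinematics([.58,.04,.14],Q))
```

```text
top 1216 [0.576 0.037 0.084]
rect ((580.0145874023438, 39.716880798339844), (164.30160522460938, 146.51895141601562), 12.323765754699707)
red 16 [0.582 0.039 0.125]
side 1636 [0.582 0.055 0.08 ]
rect ((581.36083984375, 41.84611511230469), (158.12680053710938, 152.64111328125), 11.56070613861084)
red 20 [0.584 0.046 0.123]
0 [ 0.07677189  0.2669839   0.26794744  1.57175987  0.         -3.06482076] [ 0.06885649  0.4523054   0.0675371   1.18602803  0.         -3.07273616]
1.5707963267948966 [0.07677189 0.2669839  0.26794744 1.57175987 0.         1.64756822] [0.06885649 0.4523054  0.0675371  1.18602803 0.         1.63965282]
-1.5707963267948966 [ 0.07677189  0.2669839   0.26794744  1.57175987  0.         -1.49402444] [ 0.06885649  0.4523054   0.0675371   1.18602803  0.         -1.50193984]
3.141592653589793 [0.07677189 0.2669839  0.26794744 1.57175987 0.         0.07677189] [0.06885649 0.4523054  0.0675371  1.18602803 0.         0.06885649]
```

Both cameras agree: the panel is centred near (0.581, 0.041) with yaw about 0.21, and the lip is at about (0.583, 0.042, 0.124). Its expected top height is 0.125. I move above it for one close look.

```bash
cat >> h.py <<'E'
def Q(a): # tool down, tool x at world angle a
    return (R.from_euler('z',a)*R.from_quat([1,0,0,0])).as_quat()
yaw=0.21
def analyse(tag):
    im,d,c,T=snap("wrist"); P=cloud(d,c,T); cv2.imwrite(f"pics/{tag}.png",im); np.savez(f"{tag}.npz",im=im,d=d,P=P)
    hsv=cv2.cvtColor(im,cv2.COLOR_BGR2HSV); ok=(d>0)&(np.hypot(P[...,0]-.58,P[...,1]-.04)<.14)
    b=ok&(hsv[...,0]>100)&(hsv[...,0]<125)&(hsv[...,1]>130)&(P[...,2]>.066)&(P[...,2]<.095)
    print("panel",b.sum(),cv2.minAreaRect((P[b][:,:2]*1000).astype(np.float32)))
    red=ok&((hsv[...,0]<8)|(hsv[...,0]>172))&(hsv[...,1]>130)&(P[...,2]>.07)
    p=P[red]; print("red",red.sum(),np.median(p,0),p.min(0),p.max(0))
    if red.sum()>5: print(cv2.minAreaRect((p[:,:2]*1000).astype(np.float32)))
    y=ok&(hsv[...,0]>20)&(hsv[...,0]<35)&(hsv[...,1]>130)&(P[...,2]>.066)
    n,l,s,ce=cv2.connectedComponentsWithStats(y.astype(np.uint8))
    for i in range(1,n):
        if s[i,4]>8: print("yellow",s[i,4],ce[i].round(),np.median(P[l==i],0).round(4))
E
python3 - <<'E'
from h import *
r.move_ptp([.52,.035,.30],Q(np.pi+yaw)); print(r.get_time_s(),r.get_ee_pos())
analyse("w1")
E
```

```text
2.1583 [0.51985819 0.03569975 0.29989331]
panel 15741 ((580.07373046875, 41.02663803100586), (160.96714782714844, 148.4313201904297), 11.540032386779785)
red 203 [0.5812975  0.04154023 0.12302182] [ 0.50366526 -0.00953756  0.11231696] [0.5863162  0.07831122 0.39085508]
((533.994873046875, 46.37519836425781), (86.51708984375, 80.76797485351562), 32.998355865478516)
```

View pics/w1.png

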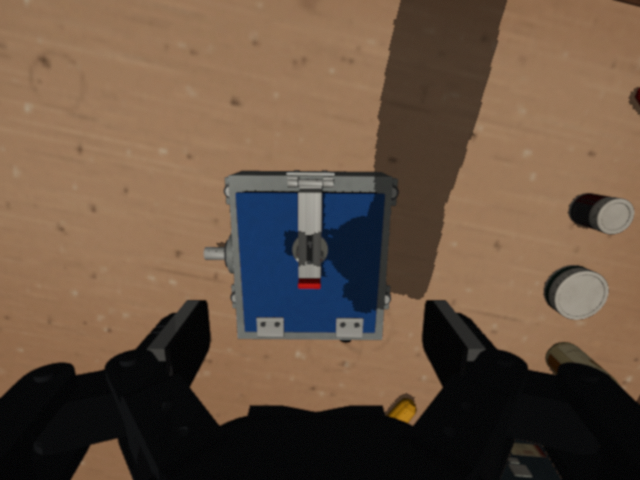

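The picture shows the hasp lying along the panel's middle. Its lip is at (310,284), the hinge at (310,180) and the fastener ring at (310,250). The panel fit repeats: centre (0.580, 0.041), yaw 0.20. I grip the lip across its 22 mm width and follow the arc.

```bash
sed -i 's/^yaw=.*/yaw=0.2014/' h.py
python3 - <<'E'
from h import *
z=np.load("w1.npz");P=z["P"];print("hinge",P[181,310],"strap",P[215,310],"fast",P[250,297:324:3].round(4))
u=np.array([np.cos(yaw),np.sin(yaw),0]); lip=np.array([.583,.042,.116]); pin=lip-.092*u-[0,0,.04]
print("pin",pin)
o=np.array([0,0,-.008]); q=Q(np.pi+yaw)
r.move_ptp(lip+[0,0,.06],q); r.move_l(lip+o,q,max_speed=.1); r.close_gripper(20)
print("w",r.get_gripper_width(),r.get_gripper_force(),r.get_ft_force(),r.get_time_s())
if .017<r.get_gripper_width()<.027:
    f0=np.array(r.get_ft_force())
    for h in np.arange(.15,1.56,.2):
        a=.41+h; r.move_l(pin+.1*(np.cos(a)*u+[0,0,np.sin(a)])+o,q,max_speed=.12)
        print(round(h,2),(np.array(r.get_ft_force())-f0).round(1),round(r.get_gripper_width(),4))
print(r.get_time_s())
cv2.imwrite("pics/s2.png",cv2.resize(snap("side")[0][200:340,200:400],None,fx=3,fy=3))
E
```

```text
hinge [0.49066199 0.02265958 0.07820243] strap [0.51836565 0.02895586 0.10946946] fast [[0.5576 0.0238 0.1004]
 [0.5548 0.0266 0.1074]
 [0.5538 0.0294 0.1087]
 [0.5533 0.0323 0.1083]
 [0.5522 0.0351 0.1099]
 [0.5519 0.038  0.1089]
 [0.5509 0.0407 0.1101]
 [0.5503 0.0436 0.1099]
 [0.5579 0.0486 0.0823]]
pin [0.49285955 0.02359621 0.076     ]
w 0.021190466652896183 23.598581738770008 [-0.31981585  1.59489157  1.83858036] 4.2583
0.15 [ 0.6 -0.2 -2.7] 0.021
0.35 [-1.5  0.4 -3.9] 0.0211
0.55 [-1.5  1.  -4.5] 0.0213
0.75 [-0.7  1.3 -4.7] 0.0214
0.95 [-0.6  1.2 -5. ] 0.0207
1.15 [-0.2  1.8 -2.2] 0.0214
1.35 [-0.2  2.9  2.4] 0.0212
1.55 [-1.8  2.9  5.8] 0.0212
6.75
```

View pics/s2.png

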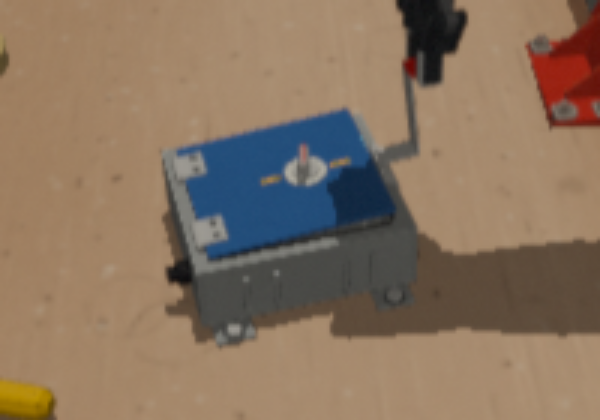

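The side view shows the hasp standing up in the gripper at about (410,65), past vertical towards the robot, with the fastener and yellow marks uncovered. I release it, rise and look again.

Run:
```python
from h import *
r.gripper_open(); r.pause(.5)
p=np.array(r.get_ee_pos()); r.move_l(p+[0,0,.10],max_speed=.2)
r.move_ptp([.50,.03,.24],Q(np.pi+yaw))
analyse("w3"); print(r.get_time_s())
im=cv2.imread("pics/w3.png"); z=np.load("w3.npz")
hsv=cv2.cvtColor(im,cv2.COLOR_BGR2HSV);P=z["P"]
red=((hsv[...,0]<8)|(hsv[...,0]>172))&(hsv[...,1]>110)&(np.hypot(P[...,0]-.556,P[...,1]-.036)<.025)
p=P[red];c=p[:,:2].mean(0);w,v=np.linalg.eigh(np.cov(p[:,:2].T));d=v[:,1]
print(red.sum(),p.mean(0),np.ptp((p[:,:2]-c)@d),"rel angle",(np.arctan2(d[1],d[0])-yaw)%np.pi)
```

```text
panel 22561 ((579.9546508789062, 40.996177673339844), (160.6861572265625, 148.70021057128906), 11.712721824645996)
red 47 [0.56133115 0.03550145 0.10161892] [ 0.50430881 -0.01339906  0.09992357] [0.56279196 0.04759002 0.27232256]
((538.1782836914062, 12.153623580932617), (83.61555480957031, 14.447973251342773), 46.83600997924805)
yellow 34 [310. 324.] [0.5911 0.043  0.0793]
8.9583
60 [0.56145787 0.03728237 0.10137699] 0.022932430501073374 rel angle 1.3147241217432868
```

View pics/w3.png

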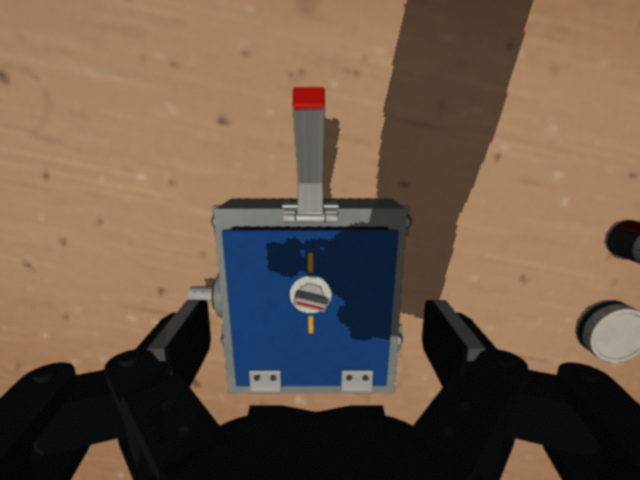

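The hasp now lies open at (309,98). The wing sits at (311,297), and its red line runs from (297,302) to (327,308). That is about 1.33 rad counter-clockwise of the yellow marks at (310,262) and (310,325), inside the stated 0.75–1.4 range. Its top height of 0.101 also fits. Next I grip and turn it.

Run:
```python
from h import *
c=np.array([.5615,.037,.087]); w=1.33
a0=np.pi+yaw+w
r.move_ptp(c+[0,0,.07],Q(a0)); r.move_l(c,Q(a0),max_speed=.1); r.close_gripper(30)
print("w",r.get_gripper_width(),r.get_ft_force())
for k in (.75,.5,.25,0): r.move_l(c,Q(np.pi+yaw+w*k),max_speed=.1)
print(r.get_ft_force(),r.get_ft_torque(),r.get_time_s())
r.gripper_open(); r.move_l(c+[0,0,.08],max_speed=.15)
r.move_ptp([.50,.03,.24],Q(np.pi+yaw)); analyse("w4")
cv2.imwrite("pics/w4c.png",cv2.resize(cv2.imread("pics/w4.png")[60:400,200:420],None,fx=1.7,fy=1.7)); print(r.get_time_s())
```

```text
w 0.007156853671064096 [ 2.16472647  0.41777686 -1.23138039]
[-2.47038717  4.07927158 -0.04416244] [ 0.81929726  0.63594846 -0.05093012] 13.6333
panel 22145 ((579.7609252929688, 40.95756912231445), (160.67242431640625, 148.13787841796875), 11.600138664245605)
red 50 [0.56063864 0.03698141 0.10141837] [ 0.49679976 -0.01139088  0.09973411] [0.57217935 0.07168331 0.26345224]
((519.098876953125, 41.636207580566406), (75.7822494506836, 74.56576538085938), 41.444725036621094)
yellow 28 [311. 322.] [0.5914 0.0435 0.0796]
15.5667
```

View pics/w4c.png

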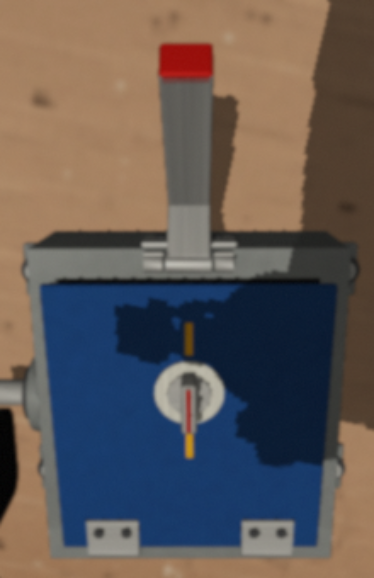

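In the crop, the red line at (188,410) is in line with the yellow marks at (188,338) and (188,446), and the hasp is open. Now I press near the front right corner with the fingers shut.

Run:
```python
from h import *
Rz=R.from_euler('z',yaw).as_matrix(); hc=np.array([.580,.041,0])-Rz@[.004,0,0]
p=hc+Rz@[-.055,-.045,0]; q=Q(np.pi+yaw); print(p)
r.close_gripper(30)
r.move_ptp(p+[0,0,.14],q); r.move_l(p+[0,0,.10],max_speed=.1); f0=np.array(r.get_ft_force())
print(r.move_l(p+[0,0,.068],max_speed=.02,threshold=13))
for _ in range(3):
    r.pause(.3); print(r.get_ee_pos(),(np.array(r.get_ft_force())-f0).round(1))
analyse("w5")
P=np.load("w5.npz")["P"]; im=cv2.imread("pics/w5.png"); h=cv2.cvtColor(im,cv2.COLOR_BGR2HSV)
L=(P-hc)@Rz
m=(h[...,0]>100)&(h[...,0]<125)&(h[...,1]>130)&(P[...,2]>.06)&(P[...,2]<.095)&(abs(L[...,1])<.075)&(abs(L[...,0])<.085)
print(m.sum(),"slope",-np.polyfit(L[m][:,0],P[m][:,2],1)[0]," front z",np.median(P[m&(L[...,0]<-.04)][:,2]) if (m&(L[...,0]<-.04)).any() else 0)
s=snap("side")[0]; cv2.imwrite("pics/s5.png",cv2.resize(s[200:340,200:400],None,fx=3,fy=3)); print(r.get_time_s())
```

```text
[ 0.53119439 -0.01489287  0.        ]
True
[ 0.53062087 -0.01502704  0.07484561] [-1.2  0.5  7.5]
[ 0.53059934 -0.01502878  0.07484134] [-1.7 -1.3  7.3]
[ 0.53062019 -0.01504589  0.07484805] [-1.6 -0.9  6.6]
panel 29402 ((539.1173706054688, 32.588775634765625), (78.99934387207031, 149.49484252929688), 11.665270805358887)
red 69 [0.54996056 0.03462973 0.09441593] [0.51646736 0.01110523 0.09296585] [0.55370926 0.03626129 0.13896002]
((535.0408325195312, 23.44707679748535), (44.57145309448242, 3.405343532562256), 35.50461959838867)
29402 slope -0.003334843970733663  front z 0.07375409018437268
19.6083
```

View pics/s5.png

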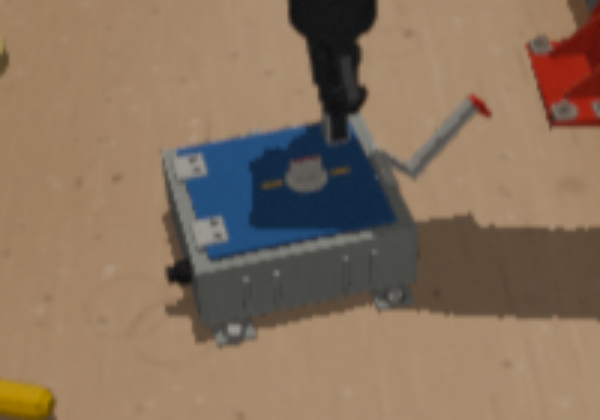

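The side view shows the panel down with the fingertips on it at (338,135) and the hasp open at (480,105). The fitted slope is near 0 and the tip height of 0.0748 matches the seated height of 75 mm. I push slightly harder for margin, check the red line's angle and hand in.

Run:
```python
from h import *
p=np.array(r.get_ee_pos()); p[2]=.0725
r.move_l(p,max_speed=.02,threshold=12); r.pause(.4); print(r.get_ee_pos(),r.get_ft_force())
im,d,c,T=snap("wrist");P=cloud(d,c,T);h=cv2.cvtColor(im,cv2.COLOR_BGR2HSV)
m=((h[...,0]<8)|(h[...,0]>172))&(h[...,1]>110)&(np.hypot(P[...,0]-.56,P[...,1]-.036)<.022)&(P[...,2]<.1)
vx,vy,*_=cv2.fitLine(P[m][:,:2].astype(np.float32),cv2.DIST_HUBER,0,.01,.01).ravel()
rel=(np.arctan2(vy,vx)-yaw+np.pi/2)%np.pi-np.pi/2
print(m.sum(),"rel",rel,np.ptp(P[m],axis=0))
if m.sum()>20 and abs(rel)<.2 and r.get_ee_pos()[2]<.0755: r.finish_job(); print("handed in")
```

```text
[ 0.53065926 -0.01503488  0.07443571] [-5.24909343 -0.12293665 13.92387325]
69 rel 0.10219669 [0.00694592 0.00383458 0.00263321]
the job is handed in; nothing more can be done
handed in
```

I handed the job in with the hasp swung open, the wing fastener about 0.1 rad off the marks (0.25 allowed), and the panel held fully down with about 14 N; the judge's verdict was not shown.

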